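# Clear the king out of the clock cradle and seat the chess clock

### The arm

A 7-joint arm with a two-finger parallel gripper is mounted at the origin on the work surface. World frame = base frame: x ahead of the robot, y to its left, z up, the work surface at z = 0. Lengths are in m, angles in rad, forces in N, time in s.
With the tool pointing down it reaches from about 0.4 to 0.85 m from the base axis. Payload 6.9 kg.
Tool frame: the origin (TCP) lies between the finger pads, 19 mm behind the fingertips; this is the grasp point; z points along the fingers, y is the line along which they close (so a half turn about z gives the same grasp; the last joint's range is limited). The gripper opens to 85 mm and grips with 20 to 120 N. Pads are 22 mm wide; open, the fingers measure 114 mm over their backs; the gripper's body (76 mm by 85 mm) begins 54 mm behind the grasp point. The pads swing forward as they close: fully open they stand 13 mm farther back than shut.
Start: joints at [-1.044, 0.507, -0.238, 1.5, 0.126, 1.149, -0.155], TCP at [0.256, 0.57, 0.25] pointing down, gripper open.
Joint ranges: [-3.08, 3.08], [-0.24, 2.05], [-1.43, 1.35], [0, 2.5], [-1.52, 4.66], [0.17, 1.96], [-2.89, 2.89]. Speed limits (rad/s): [2.39, 2.39, 3.14, 3.14, 3.14, 3.14, 3.14].

### API

Orientations are given as a unit quaternion [w, x, y, z].
In Python, from station import ctrl, get_state, vision, ticket, models gives the robot as it stands. Calls block until the motion is done:
- ctrl.movep(position, orientation): joint-space move of the TCP to a pose.
- ctrl.movel(position, frame=None, max_speed=0.15): straight line of the TCP; frame=None keeps the orientation; max_speed is the mean speed in m/s.
- ctrl.set_joints(angles): joint-space move.
- ctrl.ungrasp() and ctrl.close_gripper(force=None): open the fingers fully, or close them until they stop; force is the grip in N (None keeps the last).
- ctrl.pause(seconds).
- ctrl.ik(position, orientation): joint angles nearest the present ones, or None.
- get_state(): the state.
- vision.grab_frame(name): name is "scene" or "top"; returns (picture, depth): 480x640x3 uint8, blue, green, red; 480x640 float32, m along the optical axis (not along the pixel's ray), 0 where there is no reading.
- vision.camera_info(name): a dict with "mtx" (3x3 intrinsics, pixels), "R" (3x3) and "t" (3): a world point X has camera coordinates R X + t. Camera axes: x right, y down, z forward; pixel columns grow to the right and rows downward; lengths in m; the calibration is good to about 2 mm. A picture is of the moment at which its call begins. camera_info takes no time and is no camera call.
A pose or a line that the arm cannot do raises ctrl.Unreachable and nothing moves.
- ticket.close_job(): hands the job in; it is judged then, once.
Trained networks look in the newest picture that a camera, given by its name, has taken for a name from the list of things; names that differ only in an ending like _2 or _b are one class to them, and where a whole thing is asked for, a point or a joint stands for the part that bears it (a point fixed in the world has none). Each returns a list of dicts, best first, with "p" (0 to 1); they miss things now and then, are a little off and sometimes report something else, mostly with a low value. They report only what shows in the picture. A call takes as long as a camera call.
- models.recognise(camera, target): "point" ([column, row] in pixels, amid what is visible of it).
- models.masks_of(camera, target): "mask" (480x640 bool, what is visible of it) and "point" ([column, row] in pixels, amid what is visible of it).
The state is a dict: "time": time; "qpos": joint angles; "qd": joint speeds; "tau": joint torques, N m; "tcp_pos": TCP position; "eef_rot": TCP orientation; "contact_force": force on the tool from outside, world axes, zero at the start; "wrist_torque": the same for the moment, N m; "width": finger opening in m; "gripper_force": force on a finger pad.
Only numpy, scipy, OpenCV 4.12 (cv2) and the standard library are available. Lean on these libraries where they do the work, as an engineer would, in place of code of your own. Each camera call takes 0.05 s, during which the arm holds its last target. There are 200 camera calls.

### The job

Someone left the king standing in the wooden cradle where the chess clock belongs. Put the king upright on its own square on the board, the empty first-row square beside the queen (on the side away from the bishop), then lower the chess clock into the cradle without dropping it, flat and square on the pocket floor with its dials facing away from the robot. Leave the other chessmen as they stand and do not knock the king or the clock over.

Things in the scene. Friction and masses are not known exactly. Their poses are not given: they have to be found in the camera images.
- king: the king: ivory turned chess piece, loose, 60 g, 90 mm tall with a small cross on top, base 32 mm across. Two rings 30 mm across, a collar at 50 to 55 mm and the crown's rim at 74 mm above its underside: gripping over both (TCP 68 mm above the underside) holds it straight; the shaft below is 16 mm thick. Origin: centre of its underside, z up. Starts standing in the cradle's pocket
- clock: the chess clock: upright dark wooden box, loose, 450 g nominal, 50 mm thick (x), 160 mm long (y), 93 mm high, two white dials on its front (+x) face; two brass buttons 12 mm across stand 10 mm above its top at y = -54 and +54 mm. Origin at the centre of its underside, z up. Starts standing on the table
- clock_front (a point): middle of the clock's dial face, 25 mm towards +x and 50 mm above the clock's origin
- cradle: the clock cradle: fixed pale wooden tray, 85 mm (x) by 195 mm (y), with a rectangular pocket 55 mm (x) by 165 mm (y) centred on its origin. Origin: centre of its underside, at table height; pocket floor 6 mm above it, straight walls to 18 mm, lips flared outwards to about 25 mm. Its +x side, away from the robot, is where the dials go; that wall has a 63 mm notch in the middle
- board: the chess board: fixed slab 370 by 370 mm, top 15 mm above the table, 8 by 8 squares of 42 mm in dark red and pink; origin at the centre of its underside; first row along its -x edge (towards the robot). The dark men on its far rows are only decoration
- king_square (a point): centre of the king's own square on the board's top surface (first row, the empty square next to the queen on her -y side); 147 mm towards -x and 21 mm towards -y from the board's centre
- queen: loose ivory-coloured queen (crown with a ball on top), 82 mm tall, base 32 mm across, standing on the board; origin at the centre of its underside, z up. Bystander: leave alone
- bishop: loose ivory-coloured bishop (pointed head), 71 mm tall, base 32 mm across, standing on the board; origin at the centre of its underside, z up. Bystander: leave alone
- pawn_a: loose ivory-coloured pawn (ball head), 50 mm tall, base 29 mm across, standing on the board; origin at the centre of its underside, z up. Bystander: leave alone
- pawn_b: loose ivory-coloured pawn (ball head), 50 mm tall, base 29 mm across, standing on the board; origin at the centre of its underside, z up. Bystander: leave alone

How it is judged:
By the outcome, as a careful person would: the job done as asked, in the order asked, and still so for the second after the job is handed in, with the robot touching nothing.
It also fails if it takes over 64 s, if anything falls off the work surface, if the arm or the gripper's body presses on something with over 40 N, if the wrist force passes 120 N, or if a joint passes its speed limit or range.

## Working session

There is one attempt and no reset: what is moved stays moved. The work goes in short steps, each a Python script; the robot and the scene stay as the last script left them, time stands still between calls to the robot, and variables do not carry over. Pictures are saved under pics/ and viewed, at most 10 in all, crops included, and the job is handed in when it is done.

```bash
mkdir -p pics; cat > h.py <<'E'
import numpy as np, cv2
from station import ctrl, get_state, vision, ticket, models
def cloud(name):
    im,d=vision.grab_frame(name); c=vision.camera_info(name)
    K=np.array(c["mtx"]);R=np.array(c["R"]);t=np.array(c["t"]).ravel()
    v,u=np.mgrid[:480,:640]
    P=np.stack([(u-K[0,2])/K[0,0]*d,(v-K[1,2])/K[1,1]*d,d],-1)
    W=(P-t)@R
    W[d==0]=np.nan
    return im,W
E
python3 - <<'E'
from h import *
for n in ["scene","top"]:
    im,W=cloud(n); cv2.imwrite(f"pics/{n}0.png",im); np.save(n+"0.npy",W)
    c=vision.camera_info(n);print(n,-np.array(c["R"]).T@np.array(c["t"]).ravel(), np.array(c["R"])[2])
    for o in ["king","clock","cradle","board","queen","bishop","pawn_a"]:
        for r in models.masks_of(n,o)[:2]:
            m=r["mask"]; w=W[m]; w=w[~np.isnan(w[:,0])]
            if len(w): print(o,round(r["p"],2),np.round(r["point"]),len(w),np.round(np.percentile(w,[2,50,98],axis=0),3).tolist())
print(get_state())
E
```

```text
scene [0.88959952 0.60517352 0.75429908] [-0.36188333 -0.58925317 -0.72237189]
king 0.71 [347. 399.] 45546 [[0.454, 0.09, 0.011], [0.626, 0.266, 0.014], [0.799, 0.452, 0.07]]
king 0.62 [202. 177.] 503 [[0.618, -0.256, 0.009], [0.633, -0.238, 0.056], [0.644, -0.23, 0.091]]
clock 0.96 [288. 154.] 2559 [[0.416, -0.309, 0.002], [0.464, -0.189, 0.084], [0.493, -0.155, 0.096]]
clock 0.21 [353. 372.] 462 [[0.586, 0.231, 0.013], [0.612, 0.255, 0.033], [0.621, 0.264, 0.064]]
cradle 0.62 [199. 187.] 2379 [[0.583, -0.378, 0.0], [0.63, -0.276, 0.006], [0.67, -0.191, 0.025]]
board 0.88 [348. 394.] 46031 [[0.453, 0.089, 0.011], [0.625, 0.266, 0.014], [0.8, 0.452, 0.07]]
queen 0.94 [443. 360.] 838 [[0.473, 0.293, 0.013], [0.495, 0.313, 0.061], [0.503, 0.323, 0.095]]
bishop 0.9 [464. 391.] 695 [[0.483, 0.338, 0.014], [0.502, 0.358, 0.039], [0.511, 0.369, 0.083]]
pawn_a 0.9 [351. 375.] 422 [[0.601, 0.242, 0.015], [0.613, 0.256, 0.033], [0.621, 0.264, 0.064]]
pawn_a 0.58 [411. 413.] 491 [[0.565, 0.333, 0.014], [0.584, 0.347, 0.033], [0.592, 0.356, 0.065]]
top [0.36990667 0.03832555 0.93349045] [ 0.184
[... 1047 characters left out ...]
2803,  0.50744544, -0.2375939 ,  1.50018559,  0.12569123,
        1.14887749, -0.15482058]), 'qd': array([-1.73147025e-04,  3.27714500e-04, -5.34874371e-04,  1.19162034e-03,
       -1.90671019e-03, -4.49927716e-06, -2.39573401e-04]), 'tau': array([ 1.79355989e-04, -6.20299888e+01, -2.18522832e+00, -2.49955505e+01,
        1.38549821e-02,  2.25361393e-03,  5.13942246e-05]), 'tcp_pos': array([0.25588312, 0.5702223 , 0.25001365]), 'eef_rot': array([-5.29010419e-07,  2.09351375e-01,  9.77840478e-01,  3.06900354e-05]), 'contact_force': array([-0.37928695,  0.45316009, -0.15490691]), 'wrist_torque': array([ 0.03601803, -0.00545742,  0.00262031]), 'gripper_force': 0.0, 'width': 0.08549153175899726}
```

```bash
cat > m.py <<'E'
from h import *
def rect(p,n):
    p=p[~np.isnan(p[:,0])]
    (c,s,a)=cv2.minAreaRect((p[:,:2]*1000).astype(np.float32)); print(n,len(p),np.round(c,1),np.round(s,1),round(a,2))
def sel(W,x0,x1,y0,y1,z0,z1):
    return W[(W[...,0]>x0)&(W[...,0]<x1)&(W[...,1]>y0)&(W[...,1]<y1)&(W[...,2]>z0)&(W[...,2]<z1)]
E
python3 - <<'E'
from m import *
for n in ["scene","top"]:
    W=np.load(n+"0.npy"); print(n)
    rect(sel(W,.38,.52,-.34,-.13,.088,.098),"clocktop")
    b=sel(W,.38,.52,-.34,-.13,.100,.11); print("buttons",[np.round(b[s].mean(0),4) for s in (b[:,1]<-.23,b[:,1]>-.23)],len(b))
    rect(sel(W,.55,.70,-.40,-.17,.016,.03),"cradle")
    rect(sel(W,.42,.83,.06,.48,.011,.019),"board")
    k=sel(W,.6,.66,-.28,-.2,.04,.12); print("king",len(k),k.min(0),k.max(0))
    print("  z>85",np.median(k[k[:,2]>.084],0))
    for nm,x,y in(("q",.49,.305),("b",.495,.35)):
        q=sel(W,x-.025,x+.025,y-.025,y+.025,.07,.12);print(nm,q.mean(0),q.max(0))
im=np.hstack([cv2.imread("pics/top0.png")[130:370,90:590]]);cv2.imwrite("pics/t.png",cv2.resize(im,(800,384),interpolation=2))
E
```

```text
scene
clocktop 1167 [ 448.5 -236.5] [163.5  50.7] 73.42
buttons [array([ 0.4336, -0.2872,  0.102 ]), array([ 0.4642, -0.1836,  0.1016])] 34
cradle 762 [ 623.1 -288.5] [188.3  72.6] 83.37
board 42733 [630.  269.3] [370.7 370.3] 82.1
king 317 [ 0.6159735  -0.26201764  0.04007499] [ 0.64576705 -0.22926862  0.09597065]
  z>85 [ 0.63113455 -0.24461367  0.09074876]
q [0.49088815 0.31077639 0.08459235] [0.5014676  0.32151321 0.09789748]
b [0.49833368 0.35510836 0.07640205] [0.50394384 0.36193622 0.08651137]
top
clocktop 2533 [ 450.4 -235.9] [161.   50.7] 73.71
buttons [array([ 0.4351, -0.2874,  0.1026]), array([ 0.4656, -0.1835,  0.1028])] 76
cradle 1016 [ 625.4 -287.9] [182.9  73.3] 83.7
board 30863 [630.7 271. ] [370.8 370.3] 82.27
king 272 [ 0.61756248 -0.25867439  0.04012484] [ 0.6467564  -0.23024119  0.09709037]
  z>85 [ 0.63199858 -0.24393831  0.09136304]
q [0.48835108 0.30882411 0.08731046] [0.5019788  0.32231181 0.09910406]
b [0.49565683 0.35226624 0.07680304] [0.50476139 0.36276621 0.08870612]
```

View pics/t.png

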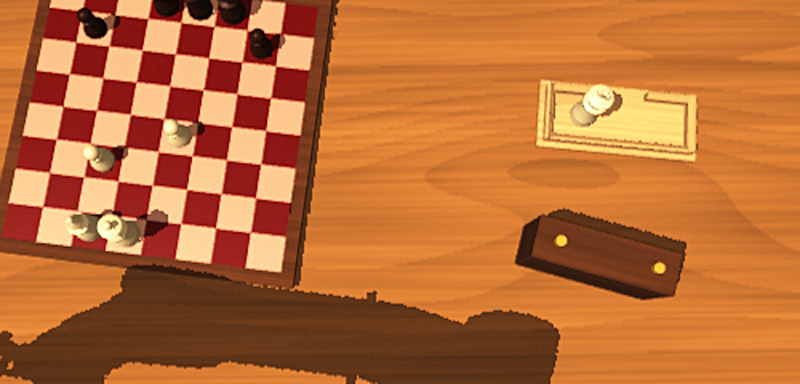

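View pics/scene0.png

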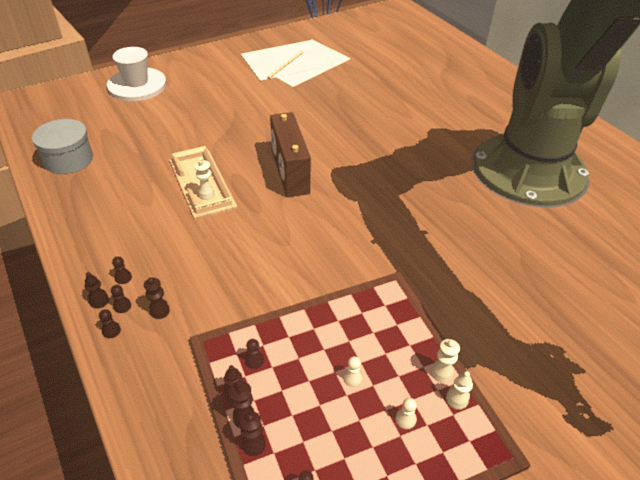

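The top view shows the king at (600,98) in the cradle, the clock at (605,255) and the empty dark square right of the queen at (155,230). The scene view shows the clock's dials on its far (+x) side at about (278,165), so the clock needs only about a 10° turn.

```bash
cat >> h.py <<'E'
def quat(deg):  # tool down, closing axis along world angle deg
    a=np.radians(deg+90)/2; return [0,np.cos(a),np.sin(a),0]
def st(tag):
    s=get_state();print(tag,round(s["time"],2),np.round(s["tcp_pos"],4),"w",round(s["width"],4),"F",np.round(s["contact_force"],1),"g",round(s["gripper_force"],1));return s
BY=-7.8; KS=np.array([.4819,.2695]); K0=np.array([.6315,-.2446])
CY=-16.45; C0=np.array([.4497,-.2357])
E
python3 - <<'E'
from h import *
for p,z,y in ((K0,.25,BY),(K0,.074,BY),(KS,.083,BY),(C0,.25,CY),(C0,.07,CY),([.624,-.288],.08,-6.4)):
    for d in (0,180):
        j=ctrl.ik([*p,z],quat(y+d)); print(d,None if j is None else np.round(j,2))
ctrl.movep([*K0,.2],quat(BY)); st("above")
ctrl.movel([*K0,.074]); st("down")
ctrl.close_gripper(30); st("closed")
ctrl.movel([*K0,.20]); st("up")
im,W=cloud("scene");cv2.imwrite("pics/s1.png",im[60:300,80:400]);np.save("s1.npy",W)
im,W=cloud("top");np.save("t1.npy",W)
from m import *
for n in("s1.npy","t1.npy"):
    W=np.load(n); k=sel(W,.6,.665,-.28,-.21,.12,.18); print(k.min(0),k.max(0))
E
```

```text
0 [ 0.09  0.62  0.46  1.35 -0.28  1.23  0.43]
180 [-0.18  0.83  1.15  1.35 -0.75  1.42 -2.33]
0 [ 0.17  0.77  0.29  1.56 -0.26  0.86  0.42]
180 [-0.19  1.05  1.15  1.56 -1.    1.21 -2.13]
0 [-0.6   0.59  0.07  1.9  -0.07  0.66 -0.62]
180 [-0.16  0.65 -0.62  1.9   0.53  0.77  1.93]
0 [-0.05  0.39  0.69  1.81 -0.28  1.04  0.46]
180 [-0.28  0.55  1.15  1.81 -0.55  1.15 -2.38]
0 [ 0.04  0.64  0.61  2.03 -0.6   0.65  0.76]
180 [-0.21  0.88  1.15  2.04 -1.02  0.97 -1.93]
0 [ 0.21  0.78  0.34  1.52 -0.31  0.89  0.54]
180 [-0.12  1.05  1.15  1.53 -0.99  1.23 -2.06]
above 3.94 [ 0.632  -0.2434  0.2   ] w 0.0854 F [0.5 0.5 0.7] g 0.0
down 4.93 [ 0.6321 -0.245   0.075 ] w 0.0854 F [ 1.  -0.3 -0.6] g 0.0
closed 5.5 [ 0.6318 -0.2447  0.0745] w 0.0279 F [-0.5 -0.1  5.4] g 29.4
up 6.49 [ 0.631  -0.2442  0.1988] w 0.0281 F [ 0.3  0.6 -2. ] g 29.6
[ 0.6146641  -0.25461335  0.1276434 ] [ 0.64963774 -0.22800812  0.17997768]
[ 0.61548448 -0.25554738  0.12970248] [ 0.64581941 -0.22831444  0.17992547]
```

View pics/s1.png

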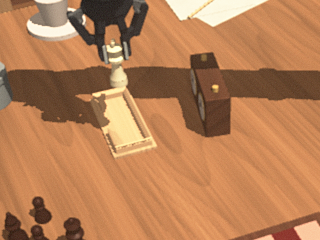

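The king is held upright and centred over the now empty cradle (115,60 in the crop).

```bash
python3 - <<'E'
from h import *
ctrl.movep([*KS,.2],quat(BY)); st("above")
ctrl.movel([*KS,.10]); s=st("10")
import math
# place king where commanded with residual correction
e=KS-s["tcp_pos"][:2]
ctrl.movel([*(KS+e),.087],max_speed=.05); st("087"); f0=get_state()["contact_force"][2]
z=.087
while z>.081:
    z-=.001; ctrl.movel([*(KS+e),z],max_speed=.03)
    f=get_state()["contact_force"][2]
    if f-f0>2.5: break
st("contact")
ctrl.ungrasp(); ctrl.pause(.2); st("open")
ctrl.movel([*KS,.22]); st("up")
from m import *
ctrl.movep([*C0,.23],quat(CY)); st("aboveclock")
for n in("scene","top"):
    im,W=cloud(n);np.save(n+"2.npy",W)
    k=sel(W,.455,.505,.245,.288,.02,.13); print("king",k.min(0),k.max(0),np.median(k[k[:,2]>.094],0))
    rect(sel(W,.55,.70,-.40,-.17,.016,.03),"cradle")
    rect(sel(W,.38,.52,-.34,-.13,.088,.098),"clocktop")
    q=sel(W,.47,.51,.29,.33,.07,.12);print("q",q.mean(0))
    if n=="scene": cv2.imwrite("pics/s2.png",im[0:480,150:550])
E
```

```text
above 8.53 [0.4828 0.2683 0.2001] w 0.028 F [-0.1  0.2 -0.9] g 29.6
10 9.34 [0.4826 0.2694 0.1006] w 0.0279 F [ 0.1  1.  -0.6] g 29.6
087 9.75 [0.481  0.2696 0.0868] w 0.028 F [-0.2 -0.3 -0.5] g 29.6
contact 10.75 [0.4814 0.2697 0.0834] w 0.0277 F [ 0.2 -0.5  4.1] g 29.8
open 11.54 [0.4812 0.2696 0.083 ] w 0.0852 F [-0.2 -0.2 -0.5] g 0.0
up 12.61 [0.4814 0.2693 0.2192] w 0.0854 F [-0.   0.5  0.3] g 0.0
aboveclock 14.45 [ 0.4504 -0.2346  0.2298] w 0.0851 F [ 0.  -0.2 -0.2] g 0.0
king [0.46684052 0.25239519 0.02000103] [0.49708046 0.28402427 0.10536262] [0.482638   0.26926908 0.09972394]
cradle 666 [ 623.  -290.1] [187.   73.1] 83.35
clocktop 1174 [ 448.9 -235.7] [165.   50.4] 73.49
q [0.4909484  0.31087221 0.08465945]
king [0.46689218 0.25248258 0.02039489] [0.49584909 0.28363909 0.10683437] [0.4811748  0.26797655 0.10267965]
cradle 921 [ 625.5 -288. ] [182.8  72.5] 83.46
clocktop 2032 [ 451.6 -231. ] [151.2  50.5] 73.44
q [0.48830761 0.30867683 0.08775242]
```

View pics/s2.png

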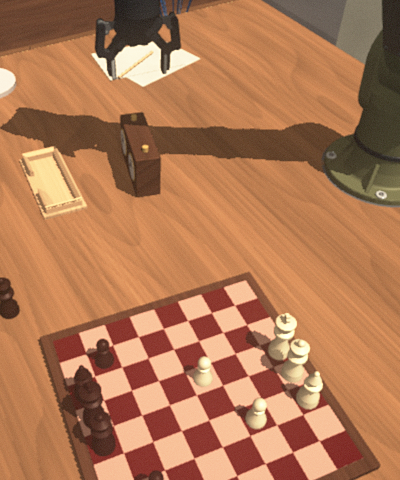

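The king stands upright on its square at (283,338), with the queen and bishop undisturbed. The clock is untouched at (140,155), and I'll refine the cradle pose next.

```bash
python3 - <<'E'
from m import *
y=np.radians(-6.5);R=np.array([[np.cos(y),-np.sin(y)],[np.sin(y),np.cos(y)]])
for n in("scene","top"):
    W=np.load(n+"2.npy"); p=sel(W,.55,.70,-.41,-.17,.016,.032); l=(p[:,:2]-[.624,-.2885])@R*1000; z=p[:,2]*1000
    for nm,m,ax in(("x-",(l[:,0]<-20)&(abs(l[:,1])<75),0),("x+",(l[:,0]>20)&(abs(l[:,1])<75),0),("y-",(l[:,1]<-70)&(abs(l[:,0])<22),1),("y+",(l[:,1]>70)&(abs(l[:,0])<22),1)):
        v=l[m];h=v[z[m]>21]; o=1-ax
        print(n,nm,len(v),"pct",np.round(np.percentile(v[:,ax],[3,50,97]),1),"top",len(h),np.round(np.percentile(h[:,ax],[3,50,97]),1) if len(h) else "", "slope deg",round(np.degrees(np.polyfit(h[:,o],h[:,ax],1)[0]),2) if len(h)>5 else "")
    f=sel(W,.55,.70,-.41,-.17,.0035,.009); l=(f[:,:2]-[.624,-.2885])@R*1000; print("floor",len(l),np.percentile(l,[1,99],axis=0).round(1).tolist(),"z",np.median(f[:,2]))
E
```

```text
scene x- 227 pct [-36.3 -31.9 -28.2] top 115 [-36.2 -33.6 -30.1] slope deg -0.12
scene x+ 119 pct [27.4 32.  35.2] top 57 [30.5 33.2 35.4] slope deg 0.05
scene y- 102 pct [-91.8 -86.4 -81.3] top 36 [-91.3 -88.3 -82.9] slope deg -0.87
scene y+ 73 pct [85.7 88.6 91.2] top 34 [86.6 89.3 91.2] slope deg -0.68
floor 1599 [[-42.5, -86.6], [41.7, 97.4]] z 0.005234728853808272
top x- 307 pct [-34.4 -31.9 -26.4] top 172 [-34.3 -32.3 -28.9] slope deg 0.14
top x+ 239 pct [28.6 32.5 36.9] top 122 [30.6 34.5 37.2] slope deg -0.06
top y- 120 pct [-88.7 -84.8 -81.1] top 66 [-89.  -86.3 -82.9] slope deg 0.44
top y+ 90 pct [84.  89.1 91.8] top 55 [86.8 89.8 91.9] slope deg -0.44
floor 2577 [[-42.5, -81.3], [44.8, 98.2]] z 0.005890770068425844
```

```bash
cat >> h.py <<'E'
T0=np.array([.6245,-.2879]); TY=-6.5
E
python3 - <<'E'
from m import *
s=st("a")
ctrl.movel([*C0,.068]); st("down")
ctrl.close_gripper(70); st("closed")
ctrl.movel([*C0,.090],max_speed=.05); st("lift")
ctrl.movel([*C0,.16]); 
ctrl.movep([*T0,.13],quat(TY)); st("over"); ctrl.pause(.3)
s=st("over"); np.save("tcp.npy",s["tcp_pos"])
q=s["eef_rot"]; print(q, quat(TY))
for n in("scene","top"):
    im,W=cloud(n);np.save(n+"3.npy",W)
    top=.093+.062
    b=sel(W,.57,.69,-.39,-.18,top+.006,top+.016); bb=[b[m] for m in (b[:,1]<-.32,b[:,1]>-.26)]
    print(n,"buttons",[(len(x),np.round(x.mean(0),4)) for x in bb if len(x)])
    t=sel(W,.57,.69,-.40,-.18,top-.004,top+.004); rect(t,"clocktop"); 
    f=sel(W,.55,.72,-.41,-.17,.075,.115); 
    a=np.radians(TY);R=np.array([[np.cos(a),-np.sin(a)],[np.sin(a),np.cos(a)]])
    l=(f[:,:2]-T0)@R*1000; print("sides",len(l),np.percentile(l,[1,99],axis=0).round(1).tolist())
    t=(t[:,:2]-T0)@R*1000;print("top ext",np.percentile(t,[1,99],axis=0).round(1).tolist())
    m=sel(W,.57,.69,-.40,-.18,.05,.2); print("zmin",np.percentile(m[:,2],1))
    cv2.imwrite(f"pics/{n}3.png",cv2.resize(im[60:260,100:400] if n=="scene" else im[130:330,340:640],None,fx=2,fy=2))
E
```

```text
a 14.55 [ 0.4503 -0.2346  0.2298] w 0.0859 F [-0.8  0.3  0.1] g 0.0
down 15.78 [ 0.4501 -0.236   0.0686] w 0.0851 F [ 0.2  0.2 -0.3] g 0.0
closed 16.21 [ 0.4501 -0.2358  0.0687] w 0.0496 F [-0.5  1.2  5.3] g 71.8
lift 16.8 [ 0.4497 -0.2355  0.0901] w 0.0489 F [-0.   0.3 -4.9] g 73.0
over 18.18 [ 0.6233 -0.2879  0.1281] w 0.049 F [-0.2 -0.1 -4.6] g 73.3
over 18.48 [ 0.6242 -0.2878  0.1306] w 0.0492 F [-0.5  0.8 -4.4] g 73.3
[1.99191380e-04 7.46188333e-01 6.65734836e-01 2.43355199e-04] [0, np.float64(0.7460573750616996), np.float64(0.6658816660008342), 0]
scene buttons [(25, array([ 0.6285, -0.234 ,  0.1635]))]
clocktop 993 [ 621.7 -279.5] [149.3  94.6] 66.87
sides 605 [[-25.9, -27.1], [24.9, 81.4]]
top ext [[-36.8, -38.3], [35.6, 79.2]]
zmin 0.06544163038537004
top buttons []
clocktop 6 [ 654.9 -212.6] [1.3 6.6] 44.37
sides 5 [[20.0, 79.0], [24.3, 80.9]]
top ext [[18.9, 76.7], [24.6, 80.0]]
zmin 0.09175191661568172
```

View pics/scene3.png

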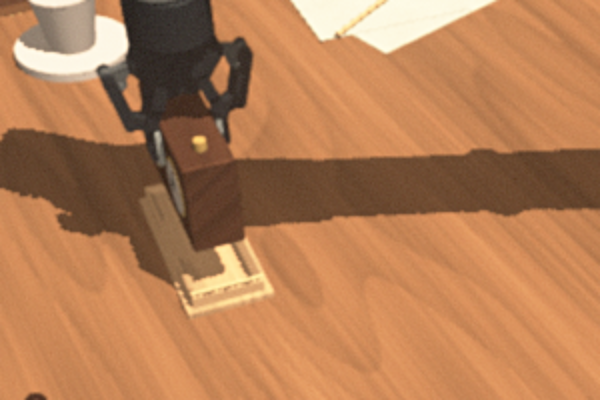

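The clock hangs level over the cradle (clock at (205,185), cradle's near end at (225,290)) with its dials on the far side, so I'll lower it with force checks.

```bash
python3 - <<'E'
from h import *
P=T0+[-.0001,-.0005]
ctrl.movel([*P,.098],quat(TY),max_speed=.05); s=st("lip")
e=P-s["tcp_pos"][:2]; e=np.clip(e,-.0015,.0015); f0=s["contact_force"]
z=.098
while z>.0735:
    z-=.0015; ctrl.movel([*(P+e),z],max_speed=.03)
    s=get_state(); df=s["contact_force"]-f0
    print(round(z,4),np.round(s["tcp_pos"],4),np.round(df,1),np.round(s["wrist_torque"],2))
    if df[2]>5 or np.hypot(*df[:2])>10: break
E
```

```text
lip 19.38 [ 0.6245 -0.2886  0.0982] w 0.0495 F [-0.6 -0.1 -4.4] g 73.3
0.0965 [ 0.6243 -0.2881  0.0967] [ 1.3  0.1 -0.5] [0.05 0.05 0.01]
0.095 [ 0.6243 -0.2881  0.0949] [1.3 0.7 0.5] [ 0.03  0.05 -0.  ]
0.0935 [ 0.6242 -0.2881  0.0933] [0.1 0.2 0.3] [ 0.03 -0.04 -0.02]
0.092 [ 0.6242 -0.2881  0.0918] [ 0.7 -0.  -0.2] [-0.05 -0.    0.01]
0.0905 [ 0.6242 -0.2881  0.0904] [ 1.  -0.  -0.6] [0.03 0.02 0.05]
0.089 [ 0.6242 -0.2881  0.0888] [ 0.  -0.6 -0.7] [0.   0.03 0.  ]
0.0875 [ 0.6242 -0.2881  0.0874] [ 0.2  0.7 -0.5] [ 0.04 -0.01  0.05]
0.086 [ 0.6242 -0.2881  0.0859] [ 1.4  0.2 -0.8] [ 0.02  0.04 -0.  ]
0.0845 [ 0.6242 -0.2881  0.0844] [ 1.2 -0.3 -0.9] [-0.04  0.01 -0.01]
0.083 [ 0.6242 -0.2881  0.0828] [ 0.7 -0.9 -1.3] [ 0.01 -0.03 -0.03]
0.0815 [ 0.6242 -0.2881  0.0813] [ 0.  -0.   0.1] [0.03 0.   0.08]
0.08 [ 0.6242 -0.2881  0.0799] [ 0.7  1.1 -0. ] [-0.01 -0.02 -0.08]
0.0785 [ 0.6242 -0.2881  0.0784] [ 1.6 -0.2 -1. ] [ 0.03 -0.02  0.01]
0.077 [ 0.6242 -0.2881  0.0769] [ 0.6  0.7 -1.1] [-0.    0.05  0.  ]
0.0755 [ 0.6242 -0.2881  0.0754] [-0.6  0.2 -1. ] [-0.03 -0.01  0.02]
0.074 [ 0.6244 -0.2883  0.0748] [-0.6  1.1  7.1] [ 0.33  0.57 -0.02]
```

The contact height of 0.0748 matches the pocket floor (0.0747 expected), and nothing touched the walls. Releasing now.

```bash
python3 - <<'E'
from m import *
ctrl.ungrasp(); ctrl.pause(.2); st("open")
s=get_state()["tcp_pos"]
ctrl.movel([s[0],s[1],.20]); ctrl.movep([.45,0.0,.35],quat(TY)); st("away")
for n in("scene","top"):
    im,W=cloud(n)
    rect(sel(W,.55,.70,-.40,-.17,.093,.104),"clocktop"); t=sel(W,.6,.65,-.36,-.21,.095,.103); print("z",np.median(t[:,2]), "tilt mm", np.ptp([np.median(t[t[:,1]<-.31][:,2]),np.median(t[t[:,1]>-.26][:,2])])*1000)
    b=sel(W,.57,.69,-.39,-.18,.105,.118); print([np.round(b[m].mean(0),4) for m in (b[:,1]<-.29,b[:,1]>-.29)])
    k=sel(W,.455,.505,.245,.288,.02,.13); print("king",k.min(0),k.max(0))
    if n=="scene": cv2.imwrite("pics/s5.png",im)
E
```

```text
open 24.02 [ 0.6243 -0.2882  0.074 ] w 0.0856 F [ 0.3  0.  -0.6] g 0.0
away 26.39 [ 4.505e-01 -4.000e-04  3.498e-01] w 0.0856 F [ 0.2 -0.1 -0.2] g 0.0
clocktop 1308 [ 622.9 -288.7] [164.4  50.7] 82.99
z 0.0978560096501323 tilt mm 0.012815507924063274
[array([ 0.6168, -0.3416,  0.1073]), array([ 0.629 , -0.2347,  0.1075])]
king [0.46703606 0.25301808 0.0201409 ] [0.49695075 0.28425941 0.10482327]
clocktop 848 [ 618.6 -337.3] [60.  50.4] 83.81
z 0.0988080819306438 tilt mm nan
[array([ 0.6185, -0.3416,  0.1082]), array([nan, nan, nan])]
king [0.4668454  0.25327126 0.02001159] [0.49600286 0.28327049 0.10664042]
  return _methods._mean(a, axis=axis, dtype=dtype,
  ret = ret.dtype.type(ret / rcount)
<stdin>:8: RuntimeWarning: Mean of empty slice.
  ret = um.true_divide(
```

View pics/s5.png

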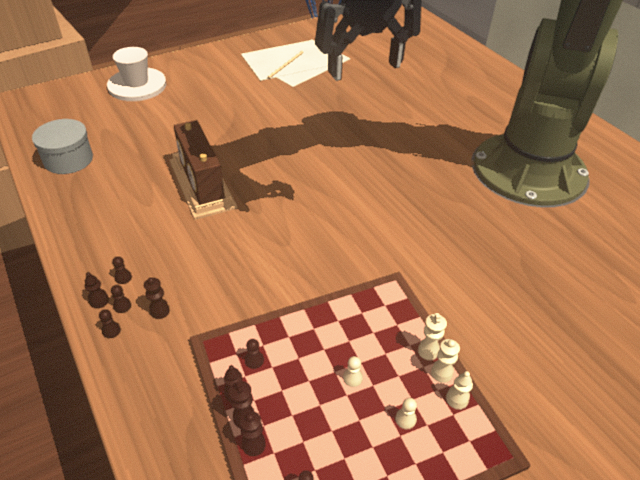

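The clock sits level in the cradle at (200,165) with its dials away from the robot. The king stands on its square at (432,337), and the other men are unmoved.

```bash
python3 -c "
from station import ticket
print(ticket.close_job())"
```

```text
the job is handed in; nothing more can be done
None
```

The king stands upright on its own square, the clock sits flat in the cradle with its dials facing away from the robot, the other chessmen are as they were, and the job was handed in at about 26 s.

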